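Drive home the loose cover screw of the counter socket box

TASK

One of the two slotted screws on the cover of the socket box was left standing proud. Take the screwdriver from its stand, seat its blade in that screw's slot, push down and turn it clockwise until the screw is fully home, then put the screwdriver back upright in its stand.

Things in the scene. Friction and masses are not known exactly. Their poses are not given: they have to be found in the camera images.
- screwdriver: Stubby flat-blade driver, 117 mm long, 0.12 kg, blade down in its stand, free to lift out. Origin: centre of the blade's tip; z up the tool, x along the blade's width. Blade 18 wide (x), 3 thick (y); shank 12 dia; flange 44 dia at z 50-56; black handle z 56-116, flat-sided, 30 along x, 24 along y: grip across the 24 at z 85-95. The blade fits the slot either way round.
- screw_head: Loose screw's round steel head, 32 dia, 10 high, 6 mm proud of its 46 mm collar on a low white socket box (90x190x42, fixed). The tight screw 110 mm away is flush. Origin: axis, underside of head; z up, x along the slot, turns with it. Slot right across: floor z 3, mouth z 10, 5 wide up to z 6, flaring to 14 at the mouth: a blade 3 mm or 10 degrees off still slides in when pressed.
- screw_thread (a joint): Angle of the loose screw, rad: 0 as found, grows as it turns clockwise seen from above, stops at 1.2 (fully home, head flush with its collar). The head sinks 5 mm per rad (6 mm in all), so the blade must follow it down. Turning takes about 0.15 N m; it stays where it is left. The blade has about 0.1 rad of play in the slot.
- stand: Grey block, 72 x 72 x 56 mm, fixed to the counter, with one upright round hole right through, 27 mm diameter, mouth chamfered to 39 mm. Origin: on the hole's axis at the block's underside, on the counter; z up. The screwdriver hangs in the hole with its flange resting on the block's top, tip 6 mm above the counter; any turn about the vertical will do.
Things that resemble listed ones, but are neither listed nor needed, are in the scene too. Leave any orange or red look-alike of the stand alone.

How it is judged:
On the way, in this order (a step that is already met when the one before it is completed fails the run):
1. the screwdriver's blade is seated in the loose screw's slot and pressed down with more than 2 N, before the screw has turned 0.5 rad (contact force between screwdriver and screw_head above 2 N and horizontal distance between screwdriver and screw_head below 0.012 m and z of screwdriver in the frame of screw_head below 0.007 m and value of joint screw_thread below 0.5 rad), for 0.1 s.
2. the screw is turned home (past 1.0 rad) with the blade still seated in its slot (value of joint screw_thread above 1 rad and horizontal distance between screwdriver and screw_head below 0.012 m and z of screwdriver in the frame of screw_head below 0.008 m), for 0.1 s.
At the end, for the whole second after the job is handed in: The loose screw is home (turned past 1.0 of its 1.2 rad) and the screwdriver is back in its stand: tip within 15 mm of the hole's axis and less than 16 mm above the counter, upright within 0.2 rad, released and at rest (value of joint screw_thread above 1 rad and horizontal distance between screwdriver and stand below 0.015 m and z of screwdriver in the frame of stand below 0.016 m and angle between screwdriver's own z axis and vertical below 0.2 rad and linear speed of screwdriver below 0.02 m/s); the robot touches nothing.
It fails at once if the screw head is pushed or turned with the fingers instead of the screwdriver (contact force between the fingers and screw_head above 2 N).
It also fails if it takes over 51 s, if anything falls off the work surface, if the arm or the gripper's body presses on something with over 40 N, if the wrist force passes 120 N, or if a joint passes its speed limit or range.

ROBOT

A 6-joint arm with a two-finger parallel gripper is mounted at the origin on a cart in front of the work surface, level with it; the furniture and walls round the work are solid. World frame = base frame: x ahead of the robot, y to its left, z up, the work surface at z = 0. Lengths are in m, angles in rad, forces in N, time in s.
With the tool pointing down it reaches from about 0.2 to 0.875 m from the base axis. Payload 3.4 kg.
Tool frame: the origin (TCP) lies midway between the tips of the shut fingers; the grasp point (between the pads) lies 19 mm behind it (arm.pinch_z is the distance from the TCP to the grasp point, in m); z points along the fingers, y is the line along which they close (so a half turn about z gives the same grasp; the last joint's range is limited). The gripper opens to 94 mm and grips with 3 to 60 N. Pads are 16 mm wide; open, the fingers measure 119 mm over their backs; the gripper's body (75 mm by 177 mm) begins 78 mm behind the grasp point.
Start: joints at [-1.397, 0.276, 1.505, -0, 1.361, -0.121], TCP at [0.167, -0.55, 0.205] pointing down, gripper open.
Joint ranges: [-2.89, 2.89], [-0.75, 2.08], [0.22, 2.7], [-1.18, 4.32], [0.11, 2.71], [-2.7, 2.7]. Speed limits (rad/s): [2.57, 2.57, 3.14, 3.14, 3.14, 3.14].

INTERFACE

Orientations are given as a rotation vector (axis times angle).
In Python, from plant import arm gives the robot as it stands.
- The arm moves only by the tool step_arm, never from a script. Its argument "deltas" is text: rows parted by semicolons, each of 7 numbers parted by spaces: the closure, from -1 (fully open) to 1 (shut), then the shift along the tool's x, y, z in cm, then the turn, a rotation vector about the tool's x, y, z in degrees. In form: hand dx dy dz rx ry rz; .... A call has 1 to 5 rows; each row is the pose to reach, as a shift and turn from the pose commanded when the call began, along the tool's axes at that moment; what a row does not reach only later rows make up. A row lasts 1/10 s, in which the tool goes at most 50 mm and 8.59 degrees, less where a joint would pass 70% of its speed; a pose out of reach is approached as far as the arm can. A call with a gripper value outside its range is refused whole. The fingers move at their own pace and stop on an object; "newtons" is the grip in N (left out, the last holds). Time passes only in rows, so rows that repeat a pose let the fingers close. It gives the time, the measured TCP pose, the force, the opening and the grip force at its end, in the units of the state.
- arm.sense(): the state, without advancing time (a new reading comes with each control period).
- arm.snapshot(name): name is "scene" or "top" or "wrist"; returns a dict with "pixels" (480x640x3 uint8, red, green, blue), "z_map" (480x640 float32, m along the optical axis (not along the pixel's ray), 0 where there is no reading), "vertical_fov" (degrees; the focal length in pixels is half the picture's height over the tangent of half this angle, whatever the lens; pixels are square), "cx", "cy" (the principal point, pixels), "k1" (the pictures are not rectified: a ray, as slopes to the right and down, at radius r is drawn at 1 + k1 r^2 times it, then the intrinsics apply), "R" (3x3) and "t" (3): a world point X has camera coordinates R X + t. Camera axes: x right, y down, z forward; pixel columns grow to the right and rows downward; lengths in m; the calibration is good to about 2 mm. A picture is of the moment at which its call begins.
- arm.hand_in(): hands the job in; it is judged then, once.
Trained networks look in a picture, given as the dict that the camera call returned (one of the last four; its "shot" number tells which), for a name from the list of things; names that differ only in an ending like _2 or _b are one class to them, and where a whole thing is asked for, a point or a joint stands for the part that bears it (a point fixed in the world has none). Each returns a list of dicts, best first, with "score" (0 to 1); they miss things now and then, are a little off and sometimes report something else, mostly with a low value. They report only what shows in the picture. A call takes as long as a camera call. They do not tell look-alikes from the thing itself.
- arm.regions_of(target, picture): "mask" (480x640 bool, what is visible of it).
- arm.spot_point(target, picture): "location" ([x, y, z] in m, in world coordinates, good to about 4 mm: a listed point, or the origin of a listed thing).
The state is a dict: "time_s": time; "joint_positions": joint angles; "joint_vel": joint speeds; "joint_efforts": joint torques, N m; "tool_pos": TCP position; "tcp_rot": TCP orientation; "contact_force": force on the tool from outside, world axes, zero at the start; "ft_torque": the same for the moment, N m; "width": finger opening in m; "grasp_force": force on a finger pad.
Only numpy, scipy, OpenCV 4.12 (cv2) and the standard library are available. Lean on these libraries where they do the work, as an engineer would, in place of code of your own. Each camera call takes 0.05 s, during which the arm holds its last target. There are 200 camera calls.

## Working session

There is one attempt and no reset: what is moved stays moved. The work goes in short steps, Python scripts to look and compute and a tool call to move; the robot and the scene stay as the last step left them, time stands still between calls to the robot, and variables do not carry over. Pictures are saved under pics/ and viewed, at most 10 in all, crops included, and the job is handed in when it is done.

Besides the shell and the picture viewer there is one more tool, called after ">>>" in YAML: its name, and indented under it one key for each argument. step_arm: Moves the arm, as the interface text tells. Its arguments: {"type":"object","properties":{"deltas":{"type":"string"},"newtons":{"type":"number"}},"required":["deltas"]}

```bash
mkdir -p pics
cat > h.py <<'E'
import numpy as np, cv2
from plant import arm
from scipy.spatial.transform import Rotation as Ro
def K(p):
    f=240/np.tan(np.radians(p["vertical_fov"]/2)); return f
def world(p,u,v,z=None):
    f=K(p); d=np.array([[(u-p["cx"])/f,(v-p["cy"])/f]])
    s=d.copy()
    for _ in range(10): s=d/(1+p["k1"]*(s**2).sum())
    r=np.array([s[0,0],s[0,1],1.]); R=np.array(p["R"]); t=np.array(p["t"])
    if z is None: Z=p["z_map"][int(round(v)),int(round(u))]
    else:
        Z=(z+(R.T@t)[2])/(R.T@r)[2]
    return R.T@(r*Z-t)
def save(p,n): cv2.imwrite("pics/"+n+".png",cv2.cvtColor(p["pixels"],cv2.COLOR_RGB2BGR))
def pix(p,X):
    c=np.array(p["R"])@X+p["t"]; s=c[:2]/c[2]; s=s*(1+p["k1"]*(s@s)); return s*K(p)+[p["cx"],p["cy"]]
E
python3 - <<'E'
from h import *
for n in ("scene","top"):
    p=arm.snapshot(n); save(p,n)
    for t in ("screwdriver","screw_head","stand"):
        for d in arm.spot_point(t,p)[:4]: print(n,t,round(d["score"],2),np.round(d["location"],3),pix(p,np.array(d["location"])).round())
s=arm.sense(); print(s["time_s"],s["tool_pos"],s["tcp_rot"],s["contact_force"])
E
```

```text
scene screwdriver 0.66 [0.474 0.186 0.005] [383. 290.]
scene screw_head 0.64 [ 0.485 -0.158  0.05 ] [461. 207.]
scene stand 0.67 [ 0.838 -0.098  0.003] [346. 178.]
scene stand 0.59 [ 0.468  0.183 -0.002] [385. 293.]
top screwdriver 0.66 [0.468 0.185 0.008] [314. 301.]
top screw_head 0.63 [ 0.481 -0.16   0.049] [461. 292.]
top stand 0.92 [ 0.631  0.553 -0.   ] [165. 238.]
top stand 0.74 [ 0.839 -0.1    0.002] [423. 153.]
top stand 0.68 [ 0.472  0.185 -0.003] [314. 300.]
0.4 [ 0.16702957 -0.55014592  0.20536993] [-3.10732163e+00 -4.61323040e-01  2.45236421e-05] [-0.33322531 -0.12485252  0.06195027]
```

View pics/scene.png

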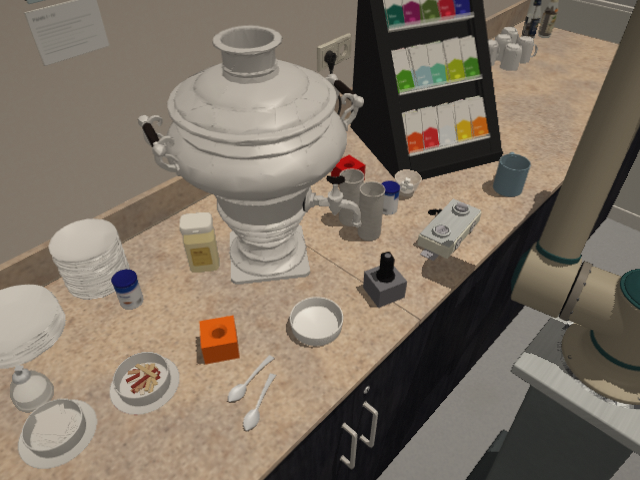

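View pics/top.png

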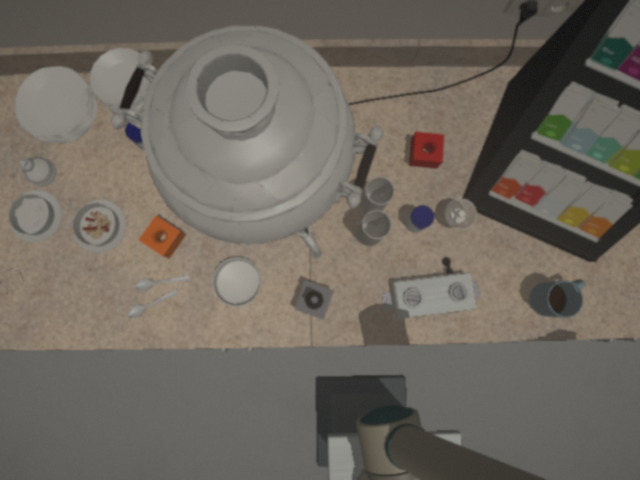

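The scene shows the grey stand with the black-handled driver at scene (385,285) / top (314,300). Its look-alikes are an orange block at scene (219,340) / top (161,236) and a red one at scene (348,168) / top (427,150). The socket box has two screws, at top (412,296) and (459,292). I choose the grey stand, and next check which screw is proud using depth and a crop.

Run:
```python
from h import *
ps={n:arm.snapshot(n) for n in ("scene","top")}
p=ps["top"]
for c in ((412,296),(459,292)):
    w=np.array([world(p,u,v) for u in range(c[0]-12,c[0]+13) for v in range(c[1]-12,c[1]+13)])
    print(c,world(p,*c).round(4)); h,e=np.histogram(w[:,2],np.arange(.03,.06,.002)); print(dict(zip((e[:-1]*1000).round(),h)))
u0=arm.regions_of("screw_head",p)
for d in u0: print("mask",d["score"],d["mask"].sum(),np.argwhere(d["mask"]).mean(0)[::-1])
a=cv2.resize(ps["top"]["pixels"][260:330,285:485],None,fx=4,fy=4,interpolation=cv2.INTER_CUBIC)
b=cv2.resize(ps["scene"]["pixels"][190:310,355:495],None,fx=2.6,fy=2.6,interpolation=cv2.INTER_CUBIC)
c=np.zeros((a.shape[0]+b.shape[0],800,3),np.uint8); c[:a.shape[0]]=a; c[a.shape[0]:,:b.shape[1]]=b
cv2.imwrite("pics/c1.png",c[:600,:,::-1])
# handle top
m=np.array([[u,v,*world(p,u,v)] for u in range(290,340) for v in range(275,325)])
q=m[m[:,4]>.115]; print(len(q),q.mean(0),q[:,4].max())
if len(q)>5: print(cv2.minAreaRect((q[:,2:4]*1000).astype(np.float32)))
q=m[(m[:,4]>.052)&(m[:,4]<.06)]; print(len(q),cv2.minAreaRect((q[:,2:4]*1000).astype(np.float32)))
```

```text
(412, 296) [ 0.4752 -0.0442  0.0478]
{np.float64(30.0): np.int64(0), np.float64(32.0): np.int64(0), np.float64(34.0): np.int64(0), np.float64(36.0): np.int64(13), np.float64(38.0): np.int64(70), np.float64(40.0): np.int64(124), np.float64(42.0): np.int64(113), np.float64(44.0): np.int64(59), np.float64(46.0): np.int64(43), np.float64(48.0): np.int64(53), np.float64(50.0): np.int64(81), np.float64(52.0): np.int64(48), np.float64(54.0): np.int64(13), np.float64(56.0): np.int64(7)}
(459, 292) [ 0.4819 -0.1535  0.057 ]
{np.float64(30.0): np.int64(0), np.float64(32.0): np.int64(0), np.float64(34.0): np.int64(2), np.float64(36.0): np.int64(8), np.float64(38.0): np.int64(62), np.float64(40.0): np.int64(121), np.float64(42.0): np.int64(98), np.float64(44.0): np.int64(42), np.float64(46.0): np.int64(24), np.float64(48.0): np.int64(30), np.float64(50.0): np.int64(59), np.float64(52.0): np.int64(50), np.float64(54.0): np.int64(39), np.float64(56.0): np.int64(47)}
mask 0.52 153 [459.33986928 291.30718954]
147 [3.13360544e+02 2.99605442e+02 4.71101230e-01 1.88329600e-01
 1.63266834e-01] 1.156568567368636
((470.8428039550781, 187.84616088867188), (23.555294036865234, 29.223440170288086), 62.40459060668945)
676 ((471.11126708984375, 187.89439392089844), (71.93889617919922, 72.02954864501953), 69.9813461303711)
```

View pics/c1.png

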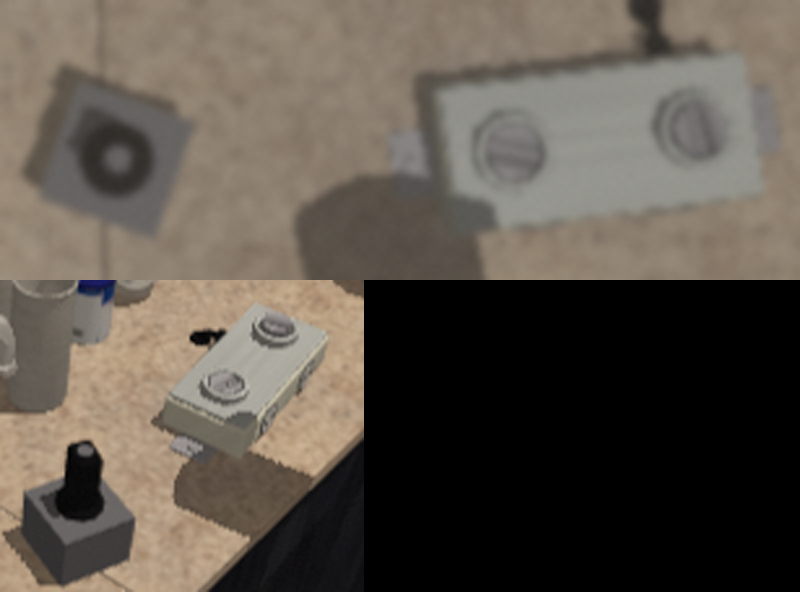

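The proud screw is the right one at top (459,292): its top is at z≈0.057 against 0.048–0.051 for the left. The crop agrees, with a shadowed raised head. The grey stand is centred at about (0.471, 0.188) and its driver handle is clear. Next I move toward a viewpoint above the stand.

>>> step_arm:
  deltas: "-1 50 -60 -8 0 0 -130; -1 50 -60 -8 0 0 -130; -1 50 -60 -8 0 0 -130; -1 50 -60 -8 0 0 -130; -1 50 -60 -8 0 0 -130"

```text
time_s: 1.05
tool_pos: [0.2643, -0.3194, 0.2313]
tcp_rot: [2.718, 1.574, 0.001]
contact_force: [0.8, 0.6, 0.9]
width: 0.0937
grasp_force: 0.0
```

```bash
cat >> h.py <<'E'
def go(pos,yaw):
    "delta (cm, tool axes; rz deg) to TCP pos with tool y at yaw deg, tool pointing down"
    s=arm.sense(); R0=Ro.from_rotvec(s["tcp_rot"]); y=np.radians(yaw)
    ty=np.array([np.cos(y),np.sin(y),0]); tz=np.array([0,0,-1.]); R1=Ro.from_matrix(np.c_[np.cross(ty,tz),ty,tz])
    print("delta",(R0.inv().apply(np.array(pos)-s["tool_pos"])*100).round(2),np.degrees((R0.inv()*R1).as_rotvec()).round(1),"t",round(s["time_s"],2),"q",np.round(s["joint_positions"],2),"F",np.round(s["contact_force"],1))
E
python3 - <<'E'
from h import *
p=arm.snapshot("top"); s=arm.sense()
w=arm.snapshot("wrist"); R=Ro.from_rotvec(s["tcp_rot"]).as_matrix()
print("cam in tool",R.T@(-np.array(w["R"]).T@w["t"]-s["tool_pos"]), (np.array(w["R"])@R).round(2), w["vertical_fov"])
uu,vv=np.meshgrid(range(250,400,3),range(200,340,3))
X=np.array([world(p,u,v) for u,v in zip(uu.ravel(),vv.ravel())])
d=np.hypot(X[:,0]-.471,X[:,1]-.188)
for r in (.06,.08,.1,.12,.15):
    k=(d>r)&(d<r+.03)&(X[:,2]>.13)&(X[:,2]<.6); print(r,k.sum(),X[k].mean(0).round(3) if k.any() else "", X[k][:,2].min() if k.any() else "")
go((.45,.17,.27),62)
E
```

```text
cam in tool [ 0.0661941  -0.00079957 -0.18012182] [[-0.    1.    0.  ]
 [-0.97  0.   -0.23]
 [-0.23 -0.    0.97]] 61.630790725853586
0.06 2 [0.561 0.185 0.162] 0.16078489985696864
0.08 17 [0.57  0.184 0.193] 0.15733816486738644
0.1 64 [0.586 0.22  0.317] 0.19568339818226718
0.12 207 [0.597 0.233 0.377] 0.21201486537240394
0.15 132 [0.616 0.227 0.423] 0.35245825418215754
delta [51.37 -8.04 -3.71] [  0.1  -0.  -91.7] t 1.15 q [-1.04  0.01  1.76  0.    1.37 -0.53] F [-0.3 -1.  -0.4]
```

>>> step_arm:
  deltas: "-1 51.4 -8 -3.7 0 0 -92; -1 51.4 -8 -3.7 0 0 -92; -1 51.4 -8 -3.7 0 0 -92; -1 51.4 -8 -3.7 0 0 -92; -1 51.4 -8 -3.7 0 0 -92"

```text
time_s: 1.65
tool_pos: [0.3551, -0.0878, 0.2492]
tcp_rot: [1.953, 2.458, -0.0]
contact_force: [1.0, 0.3, 0.6]
width: 0.094
grasp_force: 0.0
```

```bash
python3 -c "
from h import *
go((.46,.18,.24),62)"
```

```text
delta [23.73 16.26  0.9 ] [  0.    0.1 -48.9] t 1.65 q [-0.43 -0.08  1.8  -0.    1.41 -0.66] F [1.  0.3 0.6]
```

>>> step_arm:
  deltas: "-1 23.7 16.3 0.9 0 0 -49; -1 23.7 16.3 0.9 0 0 -49; -1 23.7 16.3 0.9 0 0 -49; -1 23.7 16.3 0.9 0 0 -49; -1 23.7 16.3 0.9 0 0 -49"

```text
time_s: 2.15
tool_pos: [0.4479, 0.145, 0.2409]
tcp_rot: [0.915, 3.004, -0.0]
contact_force: [1.0, -0.5, 0.4]
width: 0.094
grasp_force: 0.0
```

>>> step_arm:
  deltas: "-1 3.5 2.5 0 0 0 -6; -1 3.5 2.5 0 0 0 -6; -1 3.5 2.5 0 0 0 -6"

```text
time_s: 2.45
tool_pos: [0.4321, 0.1838, 0.2406]
tcp_rot: [0.764, 3.047, -0.002]
contact_force: [-0.6, 0.1, 0.6]
width: 0.0938
grasp_force: 0.0
```

```bash
cat > look.py <<'E'
from h import *
p=arm.snapshot("wrist"); s=arm.sense(); save(p,"w1")
print(s["tool_pos"],s["tcp_rot"])
for t in ("screwdriver","stand"):
    for d in arm.spot_point(t,p)[:2]: print(t,d["score"],np.round(d["location"],4))
uu,vv=np.meshgrid(range(0,640,2),range(0,480,2))
X=np.array([world(p,u,v) for u,v in zip(uu.ravel(),vv.ravel())])
ok=(np.hypot(X[:,0]-.471,X[:,1]-.188)<.06)
for a,b in ((.117,.128),(.119,.126),(.053,.058)):
    q=X[ok&(X[:,2]>a)&(X[:,2]<b)]
    if len(q)>5: print(len(q),np.median(q,0).round(4),cv2.minAreaRect((q[:,:2]*1000).astype(np.float32)))
go((.471,.188,.12),62)
E
python3 look.py
```

```text
[0.43226867 0.18300074 0.24071788] [ 7.66438727e-01  3.04604759e+00 -1.72877073e-03]
screwdriver 0.68 [0.4783 0.1893 0.0086]
stand 0.72 [ 0.4717  0.1852 -0.0005]
262 [0.4692 0.1876 0.1223] ((470.01873779296875, 187.53057861328125), (22.207530975341797, 28.519760131835938), 62.390296936035156)
253 [0.4697 0.1875 0.1223] ((470.2646179199219, 187.40199279785156), (22.207530975341797, 27.9648380279541), 62.390296936035156)
853 [0.4617 0.1943 0.0567] ((470.65020751953125, 187.23423767089844), (71.92975616455078, 72.38423156738281), 69.4836654663086)
delta [-3.12  2.34 12.09] [-0.   0.  -0.3] t 2.6 q [ 0.25  0.1   1.65 -0.    1.4  -0.82] F [-0.  -0.4  0.8]
```

View pics/w1.png

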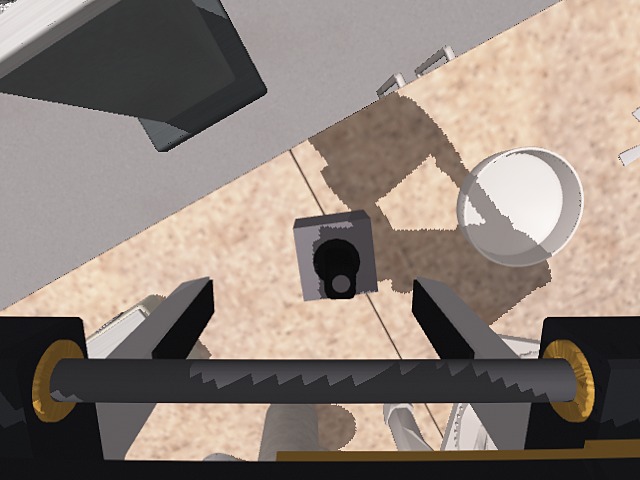

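>>> step_arm:
  deltas: "-1 -3.05 2.25 4 0 0 -0.6; -1 -3.05 2.25 7 0 0 -0.6; -1 -3.05 2.25 11 0 0 -0.6; -1 -3.05 2.25 15 0 0 -0.6; -1 -3.05 2.25 16.4 0 0 -0.6"

```text
time_s: 3.1
tool_pos: [0.4672, 0.1865, 0.0734]
tcp_rot: [-0.753, -3.044, 0.005]
contact_force: [-0.4, 0.2, 0.2]
width: 0.0942
grasp_force: 0.0
```

```bash
python3 -c "
from h import *
go((.470,.1876,.077),62.4)"
```

```text
delta [-0.2   0.22 -0.37] [-0.3 -0.3 -0.2] t 3.1 q [ 0.24  0.29  1.85 -0.    1.01 -0.84] F [-0.4  0.2  0.2]
```

>>> step_arm:
  deltas: "-1 -0.2 0.2 -0.3 0 0 0; 1 -0.2 0.2 -0.3 0 0 0; 1 -0.2 0.2 -0.3 0 0 0; 1 -0.2 0.2 -0.3 0 0 0; 1 -0.2 0.2 -0.3 0 0 0"
  newtons: 45

```text
time_s: 3.6
tool_pos: [0.4727, 0.1901, 0.0808]
tcp_rot: [0.749, 3.049, 0.001]
contact_force: [-1.2, 0.6, -0.5]
width: 0.0657
grasp_force: 0.0
```

>>> step_arm:
  deltas: "1 0 0 0 0 0 0; 1 0 0 0 0 0 0; 1 0 0 0 0 0 0; 1 0 0 0 0 0 0; 1 0 0 0 0 0 0"

```text
time_s: 4.1
tool_pos: [0.4718, 0.1898, 0.0797]
tcp_rot: [-0.749, -3.051, 0.001]
contact_force: [-1.2, -1.9, 1.0]
width: 0.0251
grasp_force: 0.4
```

```bash
python3 -c "
from h import *
go((.470,.1876,.18),62.4)"
```

```text
delta [  0.06  -0.29 -10.03] [-0. -0.  0.] t 4.1 q [ 0.25  0.28  1.84 -0.    1.02 -0.84] F [-1.2 -1.9  1. ]
```

>>> step_arm:
  deltas: "1 0 0 0 0 0 0; 1 0 0 0 0 0 0; 1 0 0 0 0 0 0"

```text
time_s: 4.4
tool_pos: [0.4718, 0.1898, 0.0797]
tcp_rot: [-0.749, -3.051, 0.001]
contact_force: [-0.4, -0.9, -0.8]
width: 0.0238
grasp_force: 45.0
```

>>> step_arm:
  deltas: "1 0 0 -2 0 0 0; 1 0 0 -5 0 0 0; 1 0 0 -9 0 0 0; 1 0 0 -12 0 0 0; 1 0 0 -12 0 0 0"

```text
time_s: 4.9
tool_pos: [0.4751, 0.191, 0.2039]
tcp_rot: [0.747, 3.043, 0.007]
contact_force: [0.8, 0.5, -0.8]
width: 0.0239
grasp_force: 45.0
```

```bash
python3 -c "
from h import *
go((.42,-.15,.20),90)"
```

```text
delta [-10.91 -32.77   0.25] [  0.3   0.5 -27.6] t 4.9 q [ 0.25  0.18  1.64  0.    1.31 -0.84] F [ 0.8  0.5 -0.8]
```

>>> step_arm:
  deltas: "1 -10.9 -32.8 0 0 0 -27.6; 1 -10.9 -32.8 0 0 0 -27.6; 1 -10.9 -32.8 0 0 0 -27.6; 1 -10.9 -32.8 0 0 0 -27.6; 1 -10.9 -32.8 0 0 0 -27.6"

```text
time_s: 5.4
tool_pos: [0.4341, -0.0397, 0.1982]
tcp_rot: [0.004, -3.14, -0.001]
contact_force: [0.1, -0.9, -1.3]
width: 0.0237
grasp_force: 45.0
```

```bash
python3 -c "
from h import *
go((.53,-.15,.20),90)"
```

```text
delta [ -9.57 -11.06  -0.21] [ 0.  -0.1  0.2] t 5.4 q [-0.25  0.07  1.79  0.    1.29 -1.82] F [ 0.1 -0.9 -1.3]
```

>>> step_arm:
  deltas: "1 -9.6 -11 0 0 0 0; 1 -9.6 -11 0 0 0 0; 1 -9.6 -11 0 0 0 0; 1 -9.6 -11 0 0 0 0; 1 -9.6 -11 0 0 0 0"

```text
time_s: 5.9
tool_pos: [0.5307, -0.1487, 0.1973]
tcp_rot: [-0.002, -3.137, -0.003]
contact_force: [0.1, -0.8, -1.7]
width: 0.0237
grasp_force: 45.0
```

```bash
cat > look2.py <<'E'
from h import *
p=arm.snapshot("wrist"); s=arm.sense(); save(p,"w2")
print(s["tool_pos"],s["tcp_rot"],s["time_s"])
for d in arm.spot_point("screw_head",p)[:2]: print(d["score"],np.round(d["location"],4),pix(p,np.array(d["location"])))
for d in arm.regions_of("screw_head",p)[:2]:
    m=d["mask"]; v,u=np.nonzero(m); print("mask",d["score"],m.sum(),u.mean(),v.mean(),world(p,u.mean(),v.mean(),.052))
    z=np.array([world(p,a,b) for a,b in zip(u,v)]); print(cv2.minEnclosingCircle((z[:,:2]*1000).astype(np.float32)), np.percentile(z[:,2],[5,25,50,75,95]).round(4))
    c=(int(u.mean()),int(v.mean())); cv2.imwrite("pics/w2c.png",cv2.resize(p["pixels"][max(c[1]-50,0):c[1]+50,max(c[0]-65,0):c[0]+65,::-1],None,fx=6,fy=6,interpolation=cv2.INTER_CUBIC)); print("crop origin",c[0]-65,c[1]-50)
E
python3 look2.py
```

```text
[ 0.53013051 -0.14781342  0.19782853] [-6.26739887e-04 -3.13763114e+00 -3.42240457e-03] 5.95
0.71 [ 0.4835 -0.1557  0.0459] [303.23398249 177.02001409]
mask 0.61 1255 302.6836653386454 175.76254980079682 [ 0.48214471 -0.15601059  0.052     ]
((480.7705383300781, -156.7034912109375), 18.53952407836914) [0.0512 0.0554 0.0578 0.0589 0.0598]
crop origin 237 125
```

View pics/w2c.png

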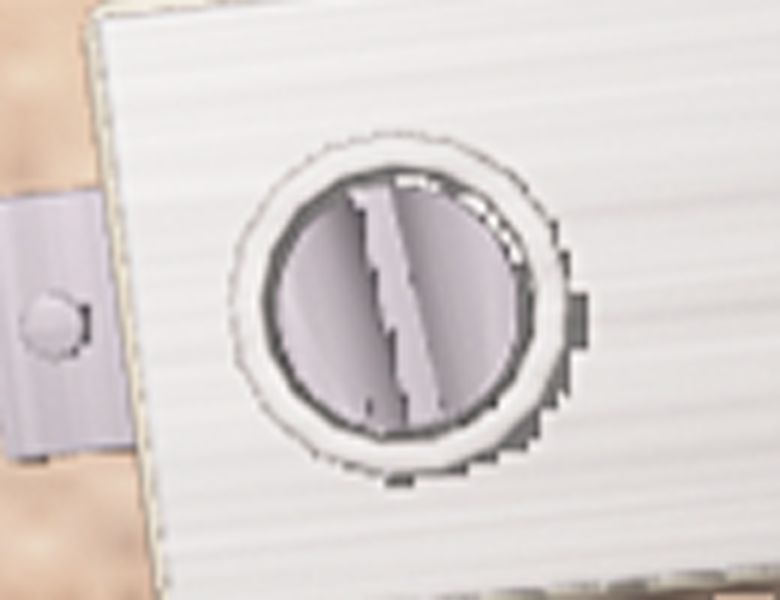

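View pics/w2.png

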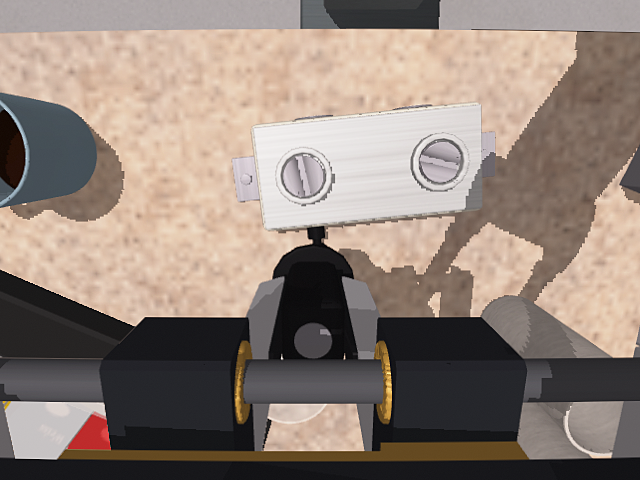

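The wrist view shows the proud screw at pixel (304,175) with its slot running nearly vertically in the picture, floor strip from crop (375,190) to (423,415). The driver hangs straight in the gripper, with its tip at (317,235).

Run:
```python
from h import *
p=arm.snapshot("wrist"); s=arm.sense()
g=lambda a,b,z: world(p,237+a/6,125+b/6,z)
A,B=g(375,190,.051),g(423,415,.051); d=B-A
print("slot",A,B,(A+B)/2,np.degrees(np.arctan2(d[1],d[0])))
E=[g(275,303,.058),g(530,303,.058),g(402,170,.058),g(402,437,.058)]; print("head",np.array(E).round(4), (E[0]+E[1])[1]/2,(E[2]+E[3])[0]/2)
ring=[g(230,310,.052),g(566,310,.052),g(395,132,.052),g(395,478,.052)]; print("ring",np.array(ring).round(4))
tip=s["tool_pos"]+Ro.from_rotvec(s["tcp_rot"]).apply([0,0,.0737]); print("tip pred",tip,pix(p,tip))
for dd in arm.spot_point("screwdriver",p)[:2]: print(dd["score"],np.round(dd["location"],4),pix(p,np.array(dd["location"])))
for X in ([.01,0,.0737],[-.01,0,.0737]): print(pix(p,s["tool_pos"]+Ro.from_rotvec(s["tcp_rot"]).apply(X)))
cv2.imwrite("pics/tip.png",cv2.resize(p["pixels"][210:310,250:380,::-1],None,fx=6,fy=6))
```

```text
slot [ 0.46701079 -0.15729045  0.051     ] [ 0.49686083 -0.15097264  0.051     ] [ 0.48193581 -0.15413155  0.051     ] 11.950400479078233
head [[ 0.4815 -0.1703  0.058 ]
 [ 0.4814 -0.1368  0.058 ]
 [ 0.4644 -0.1536  0.058 ]
 [ 0.4991 -0.1537  0.058 ]] -0.15356078073964477 0.4817201747221054
ring [[ 0.4827 -0.1768  0.052 ]
 [ 0.4827 -0.1318  0.052 ]
 [ 0.4595 -0.1546  0.052 ]
 [ 0.5053 -0.1548  0.052 ]]
tip pred [ 0.5302899  -0.14714973  0.12575347] [312.28755784 257.47929311]
0.81 [ 0.5347 -0.1445  0.1271] [316.35732677 264.56189022]
[312.27794295 242.51392479]
[312.29703583 272.18190567]
```

View pics/tip.png

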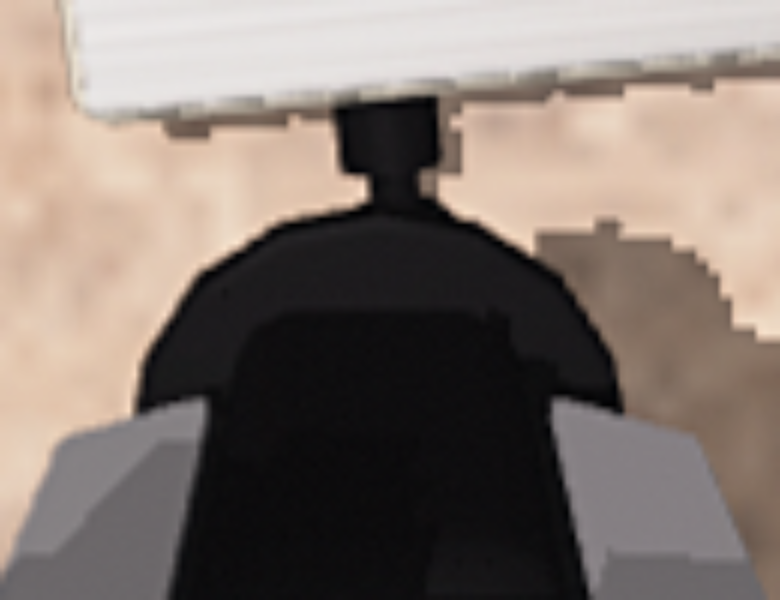

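```bash
python3 -c "
from h import *
go((.482,-.154,.145),102)"
```

```text
delta [ 4.86 -0.67  5.48] [  0.   -0.  -11.9] t 6.15 q [-0.4   0.24  1.57  0.    1.33 -1.97] F [-0.4  0.6 -1.6]
```

>>> step_arm:
  deltas: "1 4.85 -0.65 0 0 0 -12; 1 4.85 -0.65 2 0 0 -12; 1 4.85 -0.65 4 0 0 -12; 1 4.85 -0.65 5 0 0 -12; 1 4.85 -0.65 5 0 0 -12"

```text
time_s: 6.65
tool_pos: [0.4818, -0.154, 0.149]
tcp_rot: [0.329, -3.122, -0.002]
contact_force: [0.1, -0.8, -1.5]
width: 0.0237
grasp_force: 45.0
```

```bash
python3 -c "
from h import *
go((.482,-.154,.1247),102)"
```

```text
delta [-0.02 -0.01  2.43] [ 0.1 -0.1  0. ] t 6.65 q [-0.45  0.21  1.74 -0.    1.19 -2.23] F [ 0.1 -0.8 -1.5]
```

>>> step_arm:
  deltas: "1 0 0 1 0 0 0; 1 0 0 1.7 0 0 0; 1 0 0 2.1 0 0 0; 1 0 0 2.3 0 0 0; 1 0 0 2.3 0 0 0"

```text
time_s: 7.15
tool_pos: [0.483, -0.1551, 0.1267]
tcp_rot: [0.329, -3.124, -0.0]
contact_force: [-0.4, -0.3, -2.5]
width: 0.0239
grasp_force: 45.0
```

>>> step_arm:
  deltas: "1 0 0 0.1 0 0 0; 1 0 0 0.2 0 0 0; 1 0 0 0.3 0 0 0; 1 0 0 0.3 0 0 0"

```text
time_s: 7.55
tool_pos: [0.4832, -0.1551, 0.1245]
tcp_rot: [-0.329, 3.124, -0.001]
contact_force: [-1.2, 0.1, 2.1]
width: 0.0235
grasp_force: 45.0
```

```bash
python3 -c "
from h import *
for _ in range(3): arm.snapshot('top'); s=arm.sense(); print(s['contact_force'],s['ft_torque'],s['tool_pos'])"
```

```text
[-0.81989243  1.13733646  3.06649513] [ 0.19164513  0.03178729 -0.02262954] [ 0.48322127 -0.15510117  0.12452772]
[-0.75728024 -0.51853559  4.15119934] [ 0.24673693  0.09069075 -0.00579398] [ 0.48318472 -0.15512244  0.12449894]
[-0.91443628  0.60477019  4.69179818] [ 0.2309682   0.10775101 -0.02658326] [ 0.48317234 -0.15510339  0.12445304]
```

>>> step_arm:
  deltas: "1 0 0 0.1 0 0 0; 1 0 0 0.1 0 0 0; 1 0 0 0.1 0 0 2; 1 0 0 0.12 0 0 6; 1 0 0 0.15 0 0 10"

```text
time_s: 8.2
tool_pos: [0.4839, -0.1554, 0.1241]
tcp_rot: [-0.051, 3.139, -0.002]
contact_force: [-2.1, 0.5, 10.3]
width: 0.0238
grasp_force: 45.0
```

```bash
cat > st.py <<'E'
from h import *
s=arm.sense(); R=Ro.from_rotvec(s["tcp_rot"]).as_matrix()
print(round(s["time_s"],2),"F",np.round(s["contact_force"],1),"T",np.round(s["ft_torque"],2),"tcp",np.round(s["tool_pos"],4),"yaw",np.degrees(np.arctan2(R[1,1],R[0,1])).round(1),"tilt",np.degrees(np.arccos(-R[2,2])).round(1),"q6",s["joint_positions"][5].round(2))
E
python3 st.py
```

```text
8.2 F [-2.1  0.5 10.3] T [0.31 0.27 0.11] tcp [ 0.4839 -0.1554  0.1241] yaw 91.9 tilt 0.2 q6 -2.05
```

>>> step_arm:
  deltas: "1 0 0 0.03 0 0 4; 1 0 0 0.06 0 0 8; 1 0 0 0.1 0 0 12; 1 0 0 0.14 0 0 16; 1 0 0 0.17 0 0 20"

```text
time_s: 8.7
tool_pos: [0.4839, -0.1557, 0.1224]
tcp_rot: [0.495, 3.099, -0.002]
contact_force: [-0.9, -1.0, 9.9]
width: 0.024
grasp_force: 45.0
```

```bash
python3 st.py
```

```text
8.7 F [-0.9 -1.   9.9] T [0.13 0.26 0.16] tcp [ 0.4839 -0.1557  0.1224] yaw 71.9 tilt 0.2 q6 -1.7
```

>>> step_arm:
  deltas: "1 0 0 0.03 0 0 4; 1 0 0 0.06 0 0 8; 1 0 0 0.1 0 0 12; 1 0 0 0.14 0 0 16; 1 0 0 0.18 0 0 20"

```text
time_s: 9.2
tool_pos: [0.4839, -0.1559, 0.1206]
tcp_rot: [1.025, 2.966, -0.002]
contact_force: [-2.1, 0.4, 11.3]
width: 0.0238
grasp_force: 45.0
```

>>> step_arm:
  deltas: "1 0 0 0.03 0 0 4; 1 0 0 0.06 0 0 8; 1 0 0 0.1 0 0 12; 1 0 0 0.14 0 0 16; 1 0 0 0.18 0 0 20"

```text
time_s: 9.7
tool_pos: [0.4839, -0.1562, 0.1189]
tcp_rot: [1.524, 2.743, -0.002]
contact_force: [-2.4, 0.3, 11.2]
width: 0.0233
grasp_force: 45.0
```

```bash
python3 st.py
```

```text
9.7 F [-2.4  0.3 11.2] T [-0.2   0.39  0.12] tcp [ 0.4839 -0.1562  0.1189] yaw 31.9 tilt 0.2 q6 -1.0
```

>>> step_arm:
  deltas: "1 0 0 0.03 0 0 3; 1 0 0 0.05 0 0 6; 1 0 0 0.05 0 0 8; 1 0 0 0.05 0 0 8"

```text
time_s: 10.1
tool_pos: [0.4838, -0.1562, 0.1182]
tcp_rot: [1.709, 2.632, -0.002]
contact_force: [-1.4, -0.4, 9.0]
width: 0.0238
grasp_force: 45.0
```

```bash
python3 st.py
```

```text
10.1 F [-1.4 -0.4  9. ] T [-0.21  0.38  0.09] tcp [ 0.4838 -0.1562  0.1182] yaw 24.0 tilt 0.2 q6 -0.87
```

>>> step_arm:
  deltas: "1 0 0 0.02 0 0 4; 1 0 0 0.02 0 0 8; 1 0 0 0.02 0 0 8"

```text
time_s: 10.4
tool_pos: [0.484, -0.1562, 0.1182]
tcp_rot: [1.887, 2.507, -0.001]
contact_force: [-1.8, -0.8, 10.5]
width: 0.0234
grasp_force: 45.0
```

```bash
python3 st.py
```

```text
10.4 F [-1.8 -0.8 10.5] T [-0.2   0.32  0.43] tcp [ 0.484  -0.1562  0.1182] yaw 16.0 tilt 0.2 q6 -0.73
```

The torque has jumped to 0.43 N m and the descent has stopped at 6.3 mm, so the screw is at its stop. I back off a little and lift out.

>>> step_arm:
  deltas: "1 0 0 0 0 0 -4; 1 0 0 -1 0 0 -4; 1 0 0 -3 0 0 -4; 1 0 0 -6 0 0 -4; 1 0 0 -8.5 0 0 -4"

```text
time_s: 10.9
tool_pos: [0.4828, -0.1548, 0.2022]
tcp_rot: [-1.803, -2.572, 0.0]
contact_force: [0.8, 0.2, -0.9]
width: 0.0238
grasp_force: 45.0
```

```bash
python3 st.py
python3 - <<'E'
from h import *
go((.44,.10,.21),62.4)
E
```

```text
10.9 F [ 0.8  0.2 -0.9] T [-0.06 -0.11  0.03] tcp [ 0.4828 -0.1548  0.2022] yaw 19.9 tilt 0.0 q6 -0.8
delta [25.41  4.67 -0.76] [ -0.   -0.  -42.5] t 10.9 q [-0.45  0.18  1.65  0.    1.32 -0.8 ] F [ 0.8  0.2 -0.9]
```

>>> step_arm:
  deltas: "1 25.4 4.7 -0.8 0 0 -42.5; 1 25.4 4.7 -0.8 0 0 -42.5; 1 25.4 4.7 -0.8 0 0 -42.5; 1 25.4 4.7 -0.8 0 0 -42.5; 1 25.4 4.7 -0.8 0 0 -42.5"

```text
time_s: 11.4
tool_pos: [0.4407, 0.0932, 0.2091]
tcp_rot: [-0.74, -3.053, -0.0]
contact_force: [0.6, 0.6, -2.0]
width: 0.0235
grasp_force: 45.0
```

Run:
```python
from h import *
p=arm.snapshot("top")
for c in ((412,296),(459,292)):
    w=np.array([world(p,u,v)[2] for u in range(c[0]-3,c[0]+4) for v in range(c[1]-3,c[1]+4)]); print(c,np.percentile(w,[25,50,75]))
a=cv2.resize(p["pixels"][260:330,380:490],None,fx=7,fy=7,interpolation=cv2.INTER_CUBIC); cv2.imwrite("pics/chk.png",a[:,:,::-1])
go((.4718,.1898,.20),62.4)
```

```text
(412, 296) [0.62209598 0.62482537 0.62603672]
(459, 292) [0.04633283 0.04780826 0.04988886]
delta [0.99 9.38 1.01] [ 0.4 -0.3  0.9] t 11.45 q [ 0.06  0.08  1.74  0.01  1.32 -1.04] F [-1.7  6.4 -1.7]
```

View pics/chk.png

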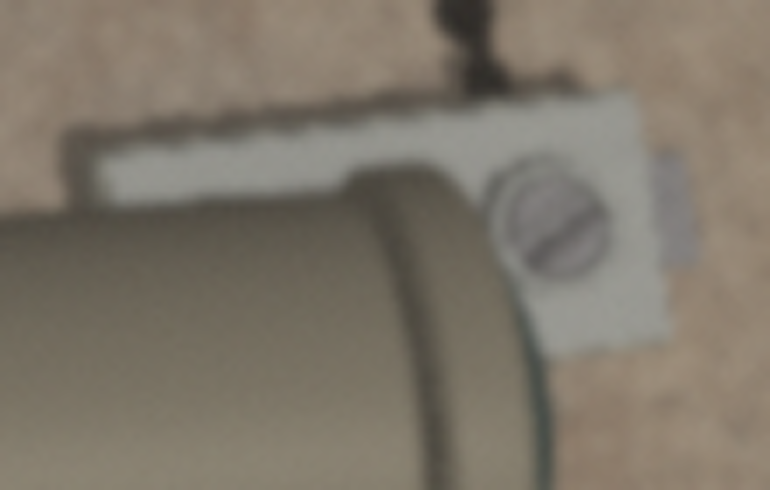

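The picture shows the screw flush (height 0.057→0.048) with its slot turned about 70° clockwise. Now I return the driver.

>>> step_arm:
  deltas: "1 1 9.4 1 0 0 0.9; 1 1 9.4 1 0 0 0.9; 1 1 9.4 1 0 0 0.9; 1 1 9.4 1 0 0 0.9; 1 1 9.4 1 0 0 0.9"

```text
time_s: 11.95
tool_pos: [0.4756, 0.1784, 0.1988]
tcp_rot: [-0.772, -3.044, 0.002]
contact_force: [0.0, -0.0, -1.0]
width: 0.0236
grasp_force: 45.0
```

```bash
python3 st.py; python3 -c "
from h import *
go((.4718,.1898,.0797),62.4)"
```

```text
11.95 F [ 0. -0. -1.] T [ 0.03 -0.1  -0.03] tcp [0.4756 0.1784 0.1988] yaw 61.5 tilt 0.1 q6 -0.85
delta [ 0.87  0.84 11.91] [-0.1 -0.  -0.9] t 11.95 q [ 0.22  0.18  1.65 -0.    1.31 -0.85] F [ 0. -0. -1.]
```

>>> step_arm:
  deltas: "1 0.87 0.84 0 0 0 -0.9; 1 0.87 0.84 3 0 0 -0.9; 1 0.87 0.84 5 0 0 -0.9; 1 0.87 0.84 5.5 0 0 -0.9; 1 0.87 0.84 5.5 0 0 -0.9"

```text
time_s: 12.45
tool_pos: [0.4719, 0.1905, 0.1439]
tcp_rot: [-0.748, -3.05, 0.001]
contact_force: [-0.4, 0.1, -0.4]
width: 0.0235
grasp_force: 45.0
```

```bash
python3 st.py; python3 -c "
from h import *
go((.4718,.1898,.0797),62.4)"
```

```text
12.45 F [-0.4  0.1 -0.4] T [ 0.06 -0.13 -0.01] tcp [0.4719 0.1905 0.1439] yaw 62.5 tilt 0.1 q6 -0.84
delta [-0.03 -0.07  6.42] [-0.  -0.1  0.1] t 12.45 q [ 0.25  0.22  1.74  0.    1.18 -0.84] F [-0.4  0.1 -0.4]
```

>>> step_arm:
  deltas: "1 0 0 1.5 0 0 0; 1 0 0 3 0 0 0; 1 0 0 4.5 0 0 0; 1 0 0 5.8 0 0 0; 1 0 0 6.2 0 0 0"

```text
time_s: 12.95
tool_pos: [0.4726, 0.1908, 0.0823]
tcp_rot: [0.747, 3.051, 0.0]
contact_force: [0.9, -0.9, -1.7]
width: 0.0236
grasp_force: 45.0
```

>>> step_arm:
  deltas: "1 0 0 0.1 0 0 0; 1 0 0 0.2 0 0 0; 1 0 0 0.2 0 0 0"

```text
time_s: 13.25
tool_pos: [0.4732, 0.1911, 0.0809]
tcp_rot: [0.746, 3.05, 0.001]
contact_force: [-0.6, 0.0, -1.7]
width: 0.0235
grasp_force: 45.0
```

```bash
python3 st.py
```

```text
13.25 F [-0.6  0.  -1.7] T [ 0.04 -0.08 -0.01] tcp [0.4732 0.1911 0.0809] yaw 62.5 tilt 0.1 q6 -0.84
```

Nearly seated: it hangs about 1 mm above rest with no contact. Releasing.

>>> step_arm:
  deltas: "1 0 0 0.1 0 0 0; 1 0 0 0.1 0 0 0; -1 0 0 0.1 0 0 0; -1 0 0 0.1 0 0 0; -1 0 0 0.1 0 0 0"

```text
time_s: 13.75
tool_pos: [0.4726, 0.191, 0.0792]
tcp_rot: [0.747, 3.051, 0.0]
contact_force: [-0.6, -0.7, -0.0]
width: 0.0445
grasp_force: 0.0
```

>>> step_arm:
  deltas: "-1 0 0 0 0 0 0; -1 0 0 0 0 0 0; -1 0 0 0 0 0 0; -1 0 0 0 0 0 0; -1 0 0 0 0 0 0"

```text
time_s: 14.25
tool_pos: [0.4725, 0.1909, 0.0791]
tcp_rot: [-0.747, -3.052, 0.0]
contact_force: [0.5, 0.3, 0.0]
width: 0.0843
grasp_force: 0.0
```

>>> step_arm:
  deltas: "-1 0 0 -2 0 0 0; -1 0 0 -5 0 0 0; -1 0 0 -9 0 0 0; -1 0 0 -13 0 0 0; -1 0 0 -13 0 0 0"

```text
time_s: 14.75
tool_pos: [0.4761, 0.1919, 0.2147]
tcp_rot: [0.744, 3.042, 0.008]
contact_force: [0.1, 0.5, 1.0]
width: 0.0936
grasp_force: 0.0
```

>>> step_arm:
  deltas: "-1 5 -3 0 0 0 0; -1 5 -3 0 0 0 0; -1 5 -3 0 0 0 0; -1 5 -3 0 0 0 0"

```text
time_s: 15.15
tool_pos: [0.415, 0.1875, 0.2089]
tcp_rot: [0.746, 3.051, 0.0]
contact_force: [-0.1, 0.2, -0.2]
width: 0.0943
grasp_force: 0.0
```

```bash
python3 st.py; sed -i 's/"w1"/"w3"/' look.py; python3 look.py
```

```text
15.15 F [-0.1  0.2 -0.2] T [ 0.03 -0.16  0.04] tcp [0.415  0.1875 0.2089] yaw 62.5 tilt 0.1 q6 -0.82
[0.41541767 0.18752996 0.20893018] [7.46465106e-01 3.05067760e+00 3.20826149e-04]
screwdriver 0.67 [0.4785 0.1908 0.0083]
stand 0.59 [0.4735 0.1865 0.002 ]
316 [0.4709 0.1912 0.1224] ((472.39532470703125, 191.12411499023438), (23.492176055908203, 28.564483642578125), 63.73160171508789)
288 [0.4713 0.191  0.1225] ((472.58453369140625, 190.83184814453125), (23.142147064208984, 27.8477783203125), 63.147769927978516)
980 [0.4579 0.1849 0.0567] ((470.7739562988281, 187.29141235351562), (72.16346740722656, 72.4993896484375), 69.70042419433594)
delta [-4.9   2.61  8.89] [0.  0.  0.5] t 15.3 q [ 0.27  0.09  1.73 -0.    1.32 -0.82] F [0.4 0.2 0. ]
```

View pics/w3.png

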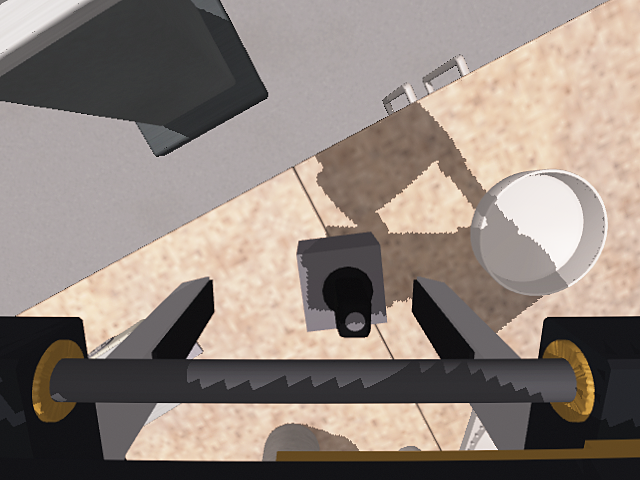

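The driver stands upright in the grey stand at pixel (350,300). Its handle top is at z 0.122, the same as at the start, and about 4 mm off the hole's axis. The gripper is clear.

```bash
python3 -c "
from plant import arm
print(arm.hand_in())"
```

```text
the job is handed in; nothing more can be done
None
```

The loose screw is driven home flush, the screwdriver is back upright in its grey stand, and the job was handed in at about 15 s; the hand-in reported no verdict.

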